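# Hang the capping driver on its sprung balancer

### The job

Take the tool balancer's black knob, draw its spring-loaded snap hook down to the capping driver that stands in its rest, bring the hook in under the driver's steel loop and let it come up so that the loop snaps into the hook past its gate. Then let the balancer lift the driver out of the rest, slowly (about 3 cm a second), and let go of the knob only at the height where you feel that its pull and the driver's unknown weight cancel, so that the driver stays hanging there and neither jumps nor drops. Never let the hook fly up, do not strain or tip the driver with the hook, and leave the things round about where they are.

Things in the scene. Friction and masses are not known exactly. Their poses are not given: they have to be found in the camera images.
- stand: Balancer, fixed: grey foot plate 140 (x) x 110 x 16 mm, origin under it on the column's axis; a 33 mm tube rises to 223 mm, out of it a 16 mm sprung rod that slides and turns freely. From the rod's head an arm reaches 200 mm out and slopes down to knob and hook; it swings about the column (this origin) with little friction. -x is the arm's direction at jib = 0
- ram (a joint): How far rod, arm, knob and hook have been drawn down from the upper stop, m: 0 at the top (rest, unloaded), at most 0.16. The spring pulls up with 1.5 N at 0 plus 52 N per metre (8.4 N at 0.132), friction 0.1 N, hardly any damping: let go drawn down and unloaded, it flies up
- jib (a joint): Swing of the arm about the column, rad, -1 to 1: 0 along -x of stand, positive anticlockwise seen from above (seen from the robot the knob then moves to the right)
- knob (a point): Middle of the black knob upright on the arm's end, the place to grip: 23 mm thick (25 near the top), 20 mm up and down from this point, nothing above it; below it a 24 mm steel boss, then the hook. It swings at 200 mm from the column's axis, 344 mm high at ram = 0, and is fixed to the arm and turns with it
- hook: Steel snap hook, a J of 6 mm round bar fixed under the arm's end. Origin: centre of its bowl, 91 mm below knob. z up, x along the arm to the column. Shank at y = +11 mm (up to z = 40), underside at z = -14, tip at y = -11 to -12.5, rising to z = +19.5; gap 16 mm. The mouth faces -y, the way it moves when jib grows. A bar lying in the bowl has its centre near z = -5
- gate (a joint): Sprung gate across the hook's mouth, rad: 0 shut (from the shank at z = +17.5 mm to the inside of the tip at z = +11.5), up to 1.25 pushed inward and down. A bar pressed on it from above pushes it in with under 1 N near the tip, more near the shank; it snaps shut above the bar
- driver: Capping driver: stubby upright power tool, white body, 49 mm across, steel hanging loop on top. Origin on its axis at the shoulder 2 mm over the rest's rim, 32 mm over the worktop; z up, x along the loop. Below it a 36 mm chuck goes 20 mm into the rest; body top 68 mm above it. Weight unknown, 2.4 to 5.4 N; the spring balances it 25 to 85 mm above its place in the rest
- bail (a point): Crown of the driver's loop: centre of its 5 mm round bar, 118.5 mm above driver's origin. The loop is rigid and lies in the driver's x-z plane; opening 42 mm wide, 48 mm high from the driver's top to the crown; at 10 mm to either side the arch is 2.5 mm lower
- rest: Grey plastic rest, fixed, origin on the worktop: 88 mm base, round socket 39 mm wide, rim 30 mm high, in which the driver stands, near the hook's circle about the column
- cal_weight: small polished calibration weight with a knob, 27 x 27 x 48 mm; a bystander, origin at its underside
- vial_1: small capped glass vial, 22 across, 46 high mm; a bystander, origin at its underside
- bottle_3: brown reagent bottle with black cap, 41 across, 97 high mm; a bystander, origin at its underside
- bottle_4: brown reagent bottle with black cap, 41 across, 97 high mm; a bystander, origin at its underside
- beaker_stir: glass beaker, 72 x 78 x 89 mm; a bystander, origin at its underside
- marker_blue: marker pen lying flat, 138 long mm; a bystander, origin at its underside
Things that resemble listed ones, but are neither listed nor needed, are in the scene too. Leave any orange or red look-alike of the rest alone.

How it is judged:
On the way, in this order (a step that is already met when the one before it is completed fails the run):
1. the hook is drawn down to the standing driver, mouth under the crown of its loop (crown above the tip, within 12 mm of mid-mouth), the driver not moved by more than 12 mm (x of bail in the frame of hook between -0.014 and 0.014 m and y of bail in the frame of hook between -0.012 and 0.012 m and z of bail in the frame of hook between 0.0195 and 0.045 m and distance of driver from where it was at the start of the episode below 0.012 m), for 0.05 s.
2. the loop's bar lies in the hook's bowl and the gate has shut above it (x of bail in the frame of hook between -0.014 and 0.014 m and y of bail in the frame of hook between -0.012 and 0.012 m and z of bail in the frame of hook between -0.013 and 0.004 m and value of joint gate below 0.25 rad), for 0.2 s.
At the end, for the whole second after the job is handed in: The driver hangs upright (within 0.2 rad) from the hook, the loop's bar in its bowl and the gate shut (below 0.25 rad), at least 15 mm above its place in the rest, floating below the balancer's upper stop (ram above 4 mm) and at rest (driver below 0.04 m/s, rod below 0.03 m/s) (all of step 2 and z of driver in the frame of rest above 0.047 m and value of joint ram above 0.004 m and angle between driver's own z axis and vertical below 0.2 rad and linear speed of driver below 0.04 m/s and velocity of joint ram between -0.03 and 0.03 m/s and contact force between the fingers and driver below 0.1 N); the robot touches nothing.
It fails at once if the hook flies up (rod rising faster than 0.3 m/s) (velocity of joint ram below -0.3 m/s).
It fails at once if the hung driver jumps, drops or is hoisted: rod faster than 0.08 m/s either way while the loop lies in the hook (x of bail in the frame of hook between -0.014 and 0.014 m and y of bail in the frame of hook between -0.012 and 0.012 m and z of bail in the frame of hook between -0.013 and 0.004 m and (velocity of joint ram below -0.08 m/s or velocity of joint ram above 0.08 m/s)).
It fails at once if the hook strains the driver: more than 16 N between hook and driver (contact force between hook and driver above 16 N).
It fails at once if the driver is tipped by more than 0.35 rad, or falls (faster than 0.5 m/s) (angle between driver's own z axis and vertical above 0.35 rad or linear speed of driver above 0.5 m/s).
It fails at once if a bystander is moved by more than 30 mm (distance of any of cal_weight, vial_1, bottle_3, bottle_4, beaker_stir, marker_blue from where it was at the start of the episode above 0.03 m).
It also fails if it takes over 54 s, if anything falls off the work surface, if the arm or the gripper's body presses on something with over 40 N, if the wrist force passes 120 N, or if a joint passes its speed limit or range.

### The arm

A 6-joint arm with a two-finger parallel gripper is mounted at the origin on a cart in front of the work surface, level with it; the furniture and walls round the work are solid. World frame = base frame: x ahead of the robot, y to its left, z up, the work surface at z = 0. Lengths are in m, angles in rad, forces in N, time in s.
With the tool pointing down it reaches from about 0.375 to 0.975 m from the base axis. Payload 3.8 kg.
Tool frame: the origin (TCP) lies on the mounting face of the last link; the fingertips stand 173 mm ahead of it and the grasp point (between the pads) lies 155 mm ahead of it; z points along the fingers, y is the direction in which the jaws open and shut (so a half turn about z gives the same grasp; the last joint's range is limited). The gripper opens to 85 mm and grips with 20 to 120 N. Pads are 22 mm wide; open, the fingers measure 114 mm over their backs; the gripper's body (76 mm by 85 mm) begins 54 mm behind the grasp point. The pads swing forward as they close: fully open they stand 13 mm farther back than shut.
Start: joints at [1.103, 0.264, 1.604, -0, 1.274, -0.037], TCP at [0.282, 0.613, 0.405] pointing down, gripper open.
Joint ranges: [-2.63, 2.63], [-0.94, 2.18], [0.31, 2.57], [-1.31, 4.45], [0, 2.66], [-2.55, 2.55]. Speed limits (rad/s): [2.57, 2.57, 3.14, 3.14, 3.14, 3.14].

### API

Orientations are given as a rotation vector (axis times angle).
In Python, from workcell import bot, imaging, order gives the robot as it stands. The module is installed in compiled form; this text tells all that it offers.
- The arm moves only by the shell command python3 -m creep 'ROWS' [OPENING] [FORCE]. ROWS is JSON, a list of rows, each an object with "slide": the shift along the tool's x, y, z each as a share of 25 mm, from -1 to 1, a list of three; "angular": the turn, a rotation vector about the tool's x, y, z each as a share of 4 degrees, from -1 to 1, a list of three. A call has 1 to 5 rows; each row shifts and turns the commanded pose from where the row before left it, along the tool's axes as they then stand; what a row does not reach is not made up. A row lasts 1/12 s, in which the tool goes at most 41.7 mm and 7.16 degrees, less where a joint would pass 70% of its speed; a pose out of reach is approached as far as the arm can. A call with a number of a shift or a turn outside -1 to 1 is refused whole. A call with a gripper value outside its range is refused whole. OPENING is the closure, from -1 (fully open) to 1 (shut), set as the call begins (- or left out, the last holds). The fingers move at their own pace and stop on an object; FORCE is the grip in N (left out, the last holds). Time passes only in rows, so rows that do not move let the fingers close. It gives the time, the measured TCP pose, the force and the opening at its end, in the units of the state.
- bot.read_state(): the state, without advancing time (a new reading comes with each control period).
- imaging.read_camera(name): name is "side" or "top"; returns (picture, depth): 384x512x3 uint8, red, green, blue; 384x512 float32, m along the optical axis (not along the pixel's ray), 0 where there is no reading.
- imaging.camera_model(name): a dict with "fovy" (degrees; the focal length in pixels is half the picture's height over the tangent of half this angle, whatever the lens; pixels are square), "cx", "cy" (the principal point, pixels), "camera_from_world" (4x4, takes a point from world to camera coordinates). Camera axes: x right, y down, z forward; pixel columns grow to the right and rows downward; lengths in m; the calibration is good to about 2 mm. A picture is of the moment at which its call begins. camera_model takes no time and is no camera call.
- order.finish_job(): hands the job in, once; it reports no verdict.
The state is a dict: "time": time; "q": joint angles; "joint_vel": joint speeds; "joint_torque": joint torques, N m; "tool_pos": TCP position; "tcp_rot": TCP orientation; "wrist_force": force on the tool from outside, world axes, zero at the start; "torque": the same for the moment, N m; "width": opening from 0.0 (shut) to 1.0 (fully open).
Only numpy, scipy, OpenCV 4.12 (cv2) and the standard library are available. Lean on these libraries where they do the work, as an engineer would, in place of code of your own. Each camera call takes 0.05 s, during which the arm holds its last target.

## Working session

There is one attempt and no reset: what is moved stays moved. The work goes in short steps, Python scripts to look and compute and a shell command to move; the robot and the scene stay as the last step left them, time stands still between calls to the robot, and variables do not carry over. Pictures are saved under pics/ and viewed, and the job is handed in when it is done.

```bash
mkdir -p pics; python3 - <<'E'
from workcell import bot, imaging
import cv2, numpy as np
print(bot.read_state())
for n in ("side","top"):
    p,d=imaging.read_camera(n); np.savez(f"{n}0.npz",p=p,d=d)
    cv2.imwrite(f"pics/{n}0.png",cv2.resize(p[:,:,::-1],(800,600),interpolation=cv2.INTER_CUBIC))
    m=imaging.camera_model(n); print(n,m)
E
```

```text
{'time': 0.0, 'q': array([ 1.10308725e+00,  2.64776285e-01,  1.60538405e+00, -8.95579439e-06,
        1.27369557e+00, -3.68805120e-02]), 'joint_vel': array([-2.24352304e-04,  7.23399149e-04,  1.24689443e-03,  7.93763088e-04,
       -9.36842280e-05, -6.91130416e-04]), 'joint_torque': array([-8.20067180e-04, -5.15118134e+01, -3.67310643e+01,  1.65000561e-04,
        1.31301544e-02, -1.17035844e-05]), 'tool_pos': array([0.28173243, 0.6130163 , 0.40334057]), 'tcp_rot': array([-0.67139877, -3.06843915,  0.00344531]), 'wrist_force': array([ 0.68176436, -0.03460801,  0.00560777]), 'torque': array([-0.01471935,  0.04714878, -0.06326086]), 'width': 1.0001225050804785}
side {'fovy': 57.94815619837451, 'cx': 253.63226209881614, 'cy': 191.2100879330377, 'camera_from_world': array([[-0.99257224, -0.11974988, -0.02145489,  0.57472309],
       [-0.06412065,  0.66481994, -0.74424659,  0.18828066],
       [ 0.10338708, -0.73734281, -0.66756026,  1.1987002 ],
       [ 0.        ,  0.        ,  0.        ,  1.        ]])}
top {'fovy': 49.33821852091509, 'cx': 256.059696275263, 'cy': 187.171239720389, 'camera_from_world': array([[-0.16610837, -0.98603819, -0.01169188,  0.12598925],
       [-0.83580917,  0.14707277, -0.52895428,  0.60706801],
       [ 0.52328868, -0.07809156, -0.84856978,  1.43495122],
       [ 0.        ,  0.        ,  0.        ,  1.        ]])}
```

View pics/side0.png

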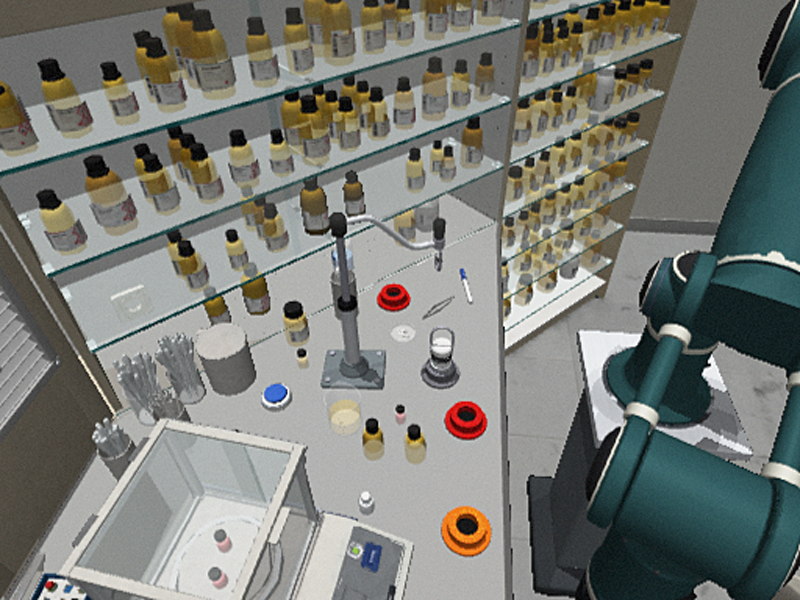

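View pics/top0.png

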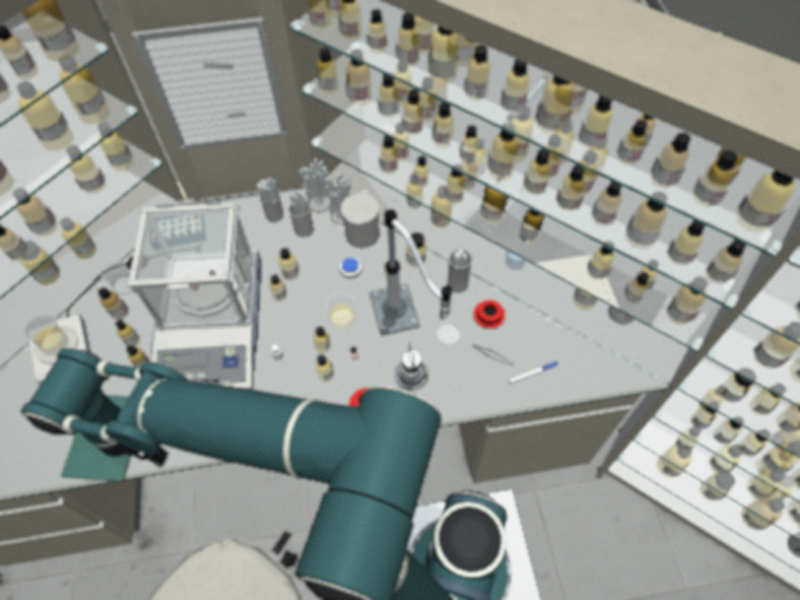

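The side view shows the column at (350,370), the knob at (438,230) with the hook at (438,262), and the driver in its grey rest at (440,360). Possible confusions:
- Knob: the black rod head at (338,225) and the black bottle caps. I choose the one at the arm's end, (438,230) side and (445,295) top.
- Rest: the red look-alikes at (393,297) and (466,420), and the orange one at (466,530). I choose the grey one with the driver in it, at (440,372).

Next: a close crop and the measurements.

```bash
cat > h.py <<'E'
import numpy as np, cv2
from workcell import bot, imaging
def cam(n):
    m=imaging.camera_model(n); T=np.array(m["camera_from_world"]); f=192/np.tan(np.radians(m["fovy"])/2)
    return f,m["cx"],m["cy"],T
def pt(n,u,v,z):  # depth z
    f,cx,cy,T=cam(n); c=np.array([(u-cx)/f*z,(v-cy)/f*z,z]); return T[:3,:3].T@(c-T[:3,3])
def ray(n,u,v):
    f,cx,cy,T=cam(n); R=T[:3,:3].T; o=-R@T[:3,3]; d=R@np.array([(u-cx)/f,(v-cy)/f,1.]); return o,d/np.linalg.norm(d)
def plane(n,u,v,h):
    o,d=ray(n,u,v); return o+d*(h-o[2])/d[2]
def tri(a,b):
    (o1,d1),(o2,d2)=a,b
    A=np.stack([d1,-d2],1); s=np.linalg.lstsq(A,o2-o1,rcond=None)[0]
    p,q=o1+s[0]*d1,o2+s[1]*d2; return (p+q)/2,np.linalg.norm(p-q)
def proj(n,p):
    f,cx,cy,T=cam(n); c=T[:3,:3]@np.asarray(p)+T[:3,3]; return f*c[0]/c[2]+cx,f*c[1]/c[2]+cy,c[2]
E
python3 - <<'E'
import numpy as np,cv2
for n,(x0,y0,x1,y1) in dict(side=(195,130,305,255),top=(225,120,315,260)).items():
    p=np.load(n+"0.npz")["p"]; c=p[y0:y1,x0:x1,::-1]
    cv2.imwrite(f"pics/{n}0c.png",cv2.resize(c,None,fx=4.6 if n=="side" else 4.2,fy=4.6 if n=="side" else 4.2,interpolation=cv2.INTER_CUBIC))
E
```

```text
(no output)
```

View pics/side0c.png

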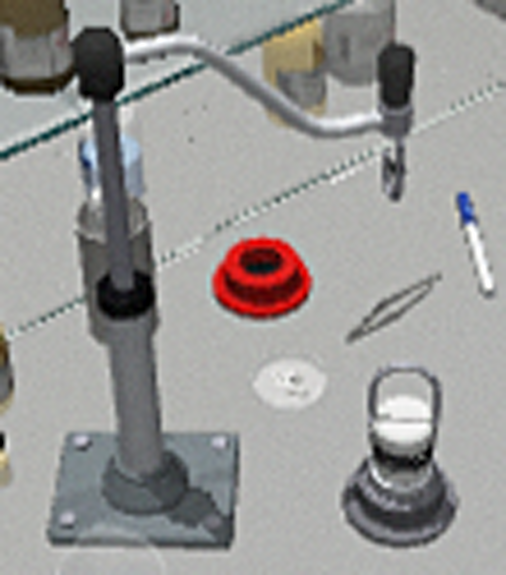

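View pics/top0c.png

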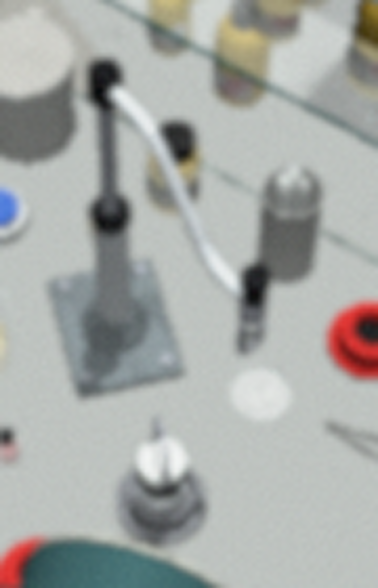

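```bash
python3 - <<'E'
from h import *
S=lambda x,y:((x+.5)/4.6-.5+195,(y+.5)/4.6-.5+130)
T=lambda x,y:((x+.5)/4.2-.5+225,(y+.5)/4.2-.5+120)
np.set_printoptions(precision=4,suppress=True)
def P(l,s,t): print(l,*tri(ray("side",*S(*s)),ray("top",*T(*t))))
P("knob",(396,76),(255,285))
P("head",(99,64),(105,83))
P("bail",(403,370),(158,421))
P("collar",(126,294),(110,212))
print("bail planes",plane("side",*S(404,370),.1505+.0025),plane("top",*T(158,421),.1505+.0025))
for c in [(68,433),(238,433),(232,540),(48,540)]: print("foot",plane("side",*S(*c),.016))
for c in [(50,287),(150,262),(185,372),(80,393)]: print("footT",plane("top",*T(*c),.016))
# rest: base ellipse
print("rest base", plane("side",*S(399,508),.008),plane("top",*T(161,500),.01))
# loop sides
for c in [(371,400),(438,400)]: print("loopside",plane("side",*S(*c),.125))
for c in [(126,0)]: pass
# depth clouds
for n,(x,y) in dict(side=S(396,76),top=T(255,285)).items():
    d=np.load(n+"0.npz")["d"]; u,v=int(round(x)),int(round(y)); print(n,u,v,d[v-2:v+3,u-2:u+3]); print(pt(n,u,v,d[v,u]))
E
```

```text
knob [ 0.4958 -0.0596  0.3439] 0.0019860481246616536
head [0.6729 0.0322 0.4042] 0.0007536197024101215
bail [0.4826 0.0226 0.1532] 0.009046800441635815
collar [0.6725 0.0325 0.2154] 0.0025182301521968374
bail planes [0.4783 0.0262 0.153 ] [0.4873 0.0205 0.153 ]
foot [ 0.7442 -0.0136  0.016 ]
foot [ 0.6089 -0.0272  0.016 ]
foot [0.5987 0.0806 0.016 ]
foot [0.7359 0.0947 0.016 ]
footT [0.728 0.09  0.016]
footT [ 0.7402 -0.0159  0.016 ]
footT [ 0.6066 -0.0278  0.016 ]
footT [0.6012 0.0783 0.016 ]
rest base [0.4769 0.0303 0.008 ] [0.4766 0.0194 0.01  ]
loopside [0.5007 0.0309 0.125 ]
loopside [0.453  0.0261 0.125 ]
side 281 146 [[1.0446 1.0443 1.0472 1.0461 1.048 ]
 [1.0542 1.0456 1.0488 1.0475 1.0492]
 [1.0504 1.0529 1.0515 1.0486 1.0497]
 [1.0545 1.0538 1.0531 1.0549 1.0588]
 [1.0533 1.0584 1.0593 1.0582 1.0611]]
[ 0.4937 -0.0489  0.351 ]
top 285 187 [[1.3914 1.3886 1.3874 1.3867 1.3901]
 [1.389  1.3836 1.3936 1.3878 1.3845]
 [1.3917 1.3861 1.3874 1.3904 1.3831]
 [1.3936 1.3834 1.3849 1.3862 1.3864]
 [1.3925 1.395  1.3885 1.3925 1.391 ]]
[ 0.488  -0.0561  0.3621]
```

```bash
python3 - <<'E'
import numpy as np,cv2
for n,(x0,y0,x1,y1) in dict(side=(262,200,302,250),top=(245,210,285,255)).items():
    p=np.load(n+"0.npz")["p"]; c=p[y0:y1,x0:x1,::-1]
    cv2.imwrite(f"pics/{n}0d.png",cv2.resize(c,None,fx=12,fy=12,interpolation=cv2.INTER_CUBIC))
from h import *
for n in("side","top"):
    T=cam(n)[3]; print(n,-T[:3,:3].T@T[:3,3])
s=bot.read_state()
from scipy.spatial.transform import Rotation as R
print(R.from_rotvec(s["tcp_rot"]).as_matrix().round(3))
E
```

```text
side [0.45859675 0.82750326 0.95266247]
top [-0.22257284  0.14700461  1.54024051]
[[-0.909  0.418 -0.001]
 [ 0.418  0.909 -0.002]
 [ 0.    -0.002 -1.   ]]
```

View pics/side0d.png

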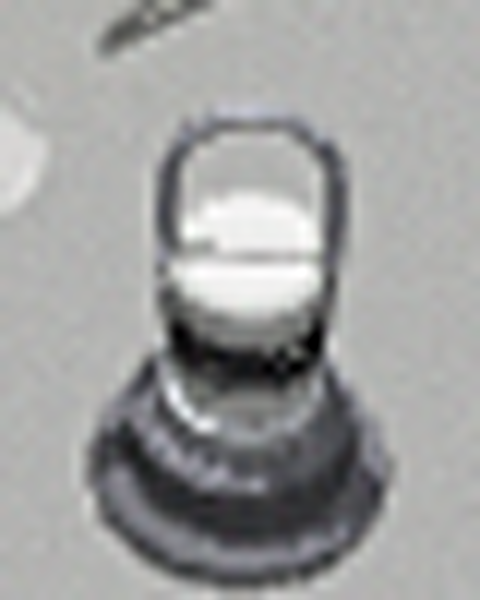

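View pics/top0d.png

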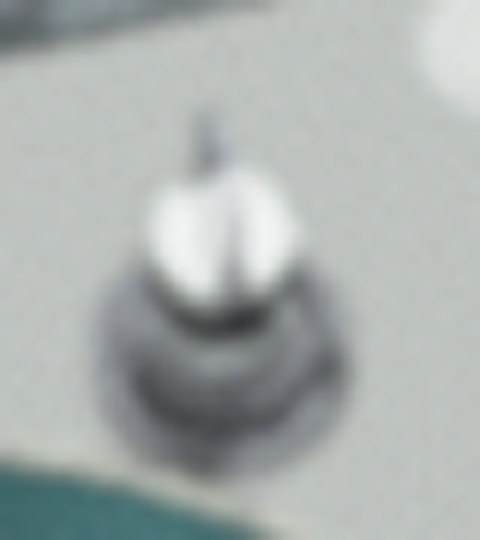

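```bash
python3 - <<'E'
from h import *
np.set_printoptions(precision=4,suppress=True)
S=lambda x,y:((x+.5)/12-.5+262,(y+.5)/12-.5+200)
T=lambda x,y:((x+.5)/12-.5+245,(y+.5)/12-.5+210)
print("crown side",plane("side",*S(253,118),.1505))
print("disc side",plane("side",*S(248,250),.1)); print("disc top",plane("top",*T(225,240),.1))
print("loopside",plane("side",*S(170,190),.133),plane("side",*S(337,190),.133))
print("rest side L/R",plane("side",*S(90,480),.0),plane("side",*S(388,480),.0), plane("side",*S(240,582),.0))
print("rest top L/R/bot",plane("top",*T(95,360),.0),plane("top",*T(352,360),.0),plane("top",*T(215,478),.0))
c=np.array([.477,.0245])
for n in("side","top"): print(n,[ (np.array(proj(n,[*c,z])[:2])-((262,200) if n=="side" else (245,210))+.5)*12-.5 for z in (0,.1,.1505)])
E
```

```text
crown side [0.4779 0.0206 0.1505]
disc side [0.4775 0.0222 0.1   ]
disc top [0.4728 0.0189 0.1   ]
loopside [0.4992 0.033  0.133 ] [0.4539 0.0285 0.133 ]
rest side L/R [0.5207 0.0257 0.    ] [0.4331 0.0167 0.    ] [0.4742 0.0593 0.    ]
rest top L/R/bot [0.4846 0.0608 0.    ] [ 0.4699 -0.0241  0.    ] [0.4357 0.0286 0.    ]
side [array([237.7484, 488.6119]), array([249.1651, 256.1605]), array([255.4434, 128.3308])]
top [array([205.5853, 363.5494]), array([205.4925, 231.0449]), array([205.4417, 158.6343])]
```

```bash
python3 -m creep '[{"slide":[0,0,-0.8],"angular":[0,0,0]},{"slide":[-0.4,-0.4,-0.8],"angular":[0,0,0]},{"slide":[-0.9,-1,-0.8],"angular":[0,0,0]},{"slide":[-0.9,-1,-0.8],"angular":[0,0,0]},{"slide":[-0.9,-1,-0.8],"angular":[0,0,0]}]' -1 30
python3 -m creep '[{"slide":[-0.9,-1,-0.8],"angular":[0,0,0]},{"slide":[-0.9,-1,-0.8],"angular":[0,0,0]},{"slide":[-0.9,-1,-0.8],"angular":[0,0,0]},{"slide":[-0.9,-1,0],"angular":[0,0,0]},{"slide":[-0.9,-1,0],"angular":[0,0,0]}]'
```

```text
time: 0.52
tool_pos: [0.3167, 0.5027, 0.5046]
tcp_rot: [-0.67, -3.069, 0.002]
wrist_force: [2.0, 0.2, 1.0]
width: 1.001
time: 0.93
tool_pos: [0.367, 0.3417, 0.5664]
tcp_rot: [0.67, 3.067, 0.004]
wrist_force: [1.1, 0.4, -0.3]
width: 1.004
```

```bash
python3 -m creep '[{"slide":[-0.9,-1,0],"angular":[0,0,0]},{"slide":[-0.9,-1,0],"angular":[0,0,0]},{"slide":[-0.9,-1,0],"angular":[0,0,0]},{"slide":[-0.9,-1,0],"angular":[0,0,0]},{"slide":[-0.9,-1,0],"angular":[0,0,0]}]'
python3 -m creep '[{"slide":[-0.9,-1,0],"angular":[0,0,0]},{"slide":[-0.9,-1,0],"angular":[0,0,0]},{"slide":[-0.9,-1,0],"angular":[0,0,0]},{"slide":[-0.9,-1,0],"angular":[0,0,0]},{"slide":[-0.9,-1,0],"angular":[0,0,0]}]'
python3 -m creep '[{"slide":[-0.9,-1,0],"angular":[0,0,1]},{"slide":[0,0,0],"angular":[0,0,1]},{"slide":[0,0,0],"angular":[0,0,1]},{"slide":[0,0,0],"angular":[0,0,1]},{"slide":[0,0,0],"angular":[0,0,1]}]'
for i in 1 2 3; do python3 -m creep '[{"slide":[0,0,0],"angular":[0,0,1]},{"slide":[0,0,0],"angular":[0,0,1]},{"slide":[0,0,0],"angular":[0,0,1]},{"slide":[0,0,0],"angular":[0,0,1]},{"slide":[0,0,0],"angular":[0,0,1]}]'; done
```

```text
time: 1.35
tool_pos: [0.4167, 0.181, 0.5643]
tcp_rot: [-0.671, -3.069, 0.0]
wrist_force: [0.9, 0.1, -0.1]
width: 1.0
time: 1.77
tool_pos: [0.4668, 0.0204, 0.5643]
tcp_rot: [-0.672, -3.069, -0.0]
wrist_force: [0.2, -0.1, -0.3]
width: 0.999
time: 2.18
tool_pos: [0.4768, -0.0106, 0.564]
tcp_rot: [-1.2, -2.902, 0.001]
wrist_force: [-0.4, -0.0, -0.3]
width: 0.998
time: 2.6
tool_pos: [0.4767, -0.0101, 0.5641]
tcp_rot: [-1.685, -2.651, 0.001]
wrist_force: [0.3, -0.0, -0.5]
width: 0.999
time: 3.02
tool_pos: [0.4767, -0.01, 0.5641]
tcp_rot: [-2.119, -2.318, 0.001]
wrist_force: [0.1, 0.1, 0.3]
width: 0.998
time: 3.43
tool_pos: [0.4767, -0.01, 0.5641]
tcp_rot: [-2.49, -1.915, 0.001]
wrist_force: [-0.2, -0.3, -1.3]
width: 0.999
```

```bash
python3 -m creep '[{"slide":[0,0,0],"angular":[0,0,1]},{"slide":[0,0,0],"angular":[0,0,1]},{"slide":[0,0,0],"angular":[0,0,1]},{"slide":[0,0,0],"angular":[0,0,1]},{"slide":[0,0,0],"angular":[0,0,1]}]'
python3 -m creep '[{"slide":[0,0,0],"angular":[0,0,1]},{"slide":[0,0,0],"angular":[0,0,1]},{"slide":[0,0,0],"angular":[0,0,1]},{"slide":[0,0,0],"angular":[0,0,1]},{"slide":[0,0,0],"angular":[0,0,1]}]'
python3 -m creep '[{"slide":[0,0,0],"angular":[0,0,1]},{"slide":[0,0,0],"angular":[0,0,1]},{"slide":[0,0,0],"angular":[0,0,0]}]'
cat > to.py <<'E'
import sys
from h import *
from scipy.spatial.transform import Rotation as R
def go(goal):
    s=bot.read_state(); M=R.from_rotvec(s["tcp_rot"]).as_matrix()
    d=M.T@(np.array(goal)-s["tool_pos"])
    print("t",s["time"],"pos",s["tool_pos"].round(4),"yaw_y",np.degrees(np.arctan2(M[1,1],M[0,1])).round(2),"q6",s["q"][5].round(2),"z",M[:,2].round(3),"shares",(d/.025).round(2),"F",s["wrist_force"].round(2),"w",round(s["width"],3))
if __name__=="__main__": go([float(a) for a in sys.argv[1:4]])
E
python3 to.py .4958 -.0596 .505
```

```text
time: 3.85
tool_pos: [0.4767, -0.0101, 0.5641]
tcp_rot: [-2.785, -1.453, 0.001]
wrist_force: [-0.3, -0.1, 0.3]
width: 1.0
time: 4.27
tool_pos: [0.4767, -0.0101, 0.5641]
tcp_rot: [-2.995, -0.948, 0.002]
wrist_force: [0.1, -0.5, -0.4]
width: 1.0
time: 4.52
tool_pos: [0.4768, -0.0101, 0.5642]
tcp_rot: [-3.053, -0.739, 0.001]
wrist_force: [0.2, 0.2, 0.3]
width: 1.003
t 4.5167 pos [ 0.4768 -0.0101  0.5642] yaw_y -62.78 q6 1.02 z [-0.001  0.    -1.   ] shares [-0.23  2.11  2.37] F [0.22 0.18 0.26] w 1.003
```

```bash
python3 -m creep '[{"slide":[-0.1,0.7,0],"angular":[0,0,0]},{"slide":[-0.1,0.7,0],"angular":[0,0,0]},{"slide":[0,0.7,0],"angular":[0,0,0]},{"slide":[0,0,0.5],"angular":[0,0,0]},{"slide":[0,0,0.5],"angular":[0,0,0]}]'
python3 -m creep '[{"slide":[0,0,0.5],"angular":[0,0,0]},{"slide":[0,0,0.5],"angular":[0,0,0]},{"slide":[0,0,0.4],"angular":[0,0,0]},{"slide":[0,0,0],"angular":[0,0,0]}]'
python3 - <<'E'
from h import *
for n in("side","top"):
    p,d=imaging.read_camera(n); np.savez(f"{n}1.npz",p=p,d=d)
    x0,y0,x1,y1=(230,70,330,190) if n=="side" else (230,100,330,220)
    cv2.imwrite(f"pics/{n}1.png",cv2.resize(p[y0:y1,x0:x1,::-1],None,fx=5,fy=5,interpolation=cv2.INTER_CUBIC))
E
python3 to.py .4958 -.0596 .502
```

```text
time: 4.93
tool_pos: [0.4967, -0.0594, 0.5391]
tcp_rot: [-3.053, -0.742, -0.001]
wrist_force: [-0.8, 0.1, 0.1]
width: 1.001
time: 5.27
tool_pos: [0.4956, -0.0583, 0.5009]
tcp_rot: [-3.05, -0.743, 0.008]
wrist_force: [-0.4, 0.1, -0.7]
width: 1.003
t 5.3667 pos [ 0.4962 -0.0586  0.5039] yaw_y -62.64 q6 0.93 z [-0.001  0.    -1.   ] shares [-0.03  0.03  0.08] F [ 0.55 -0.94  0.74] w 0.998
```

View pics/side1.png

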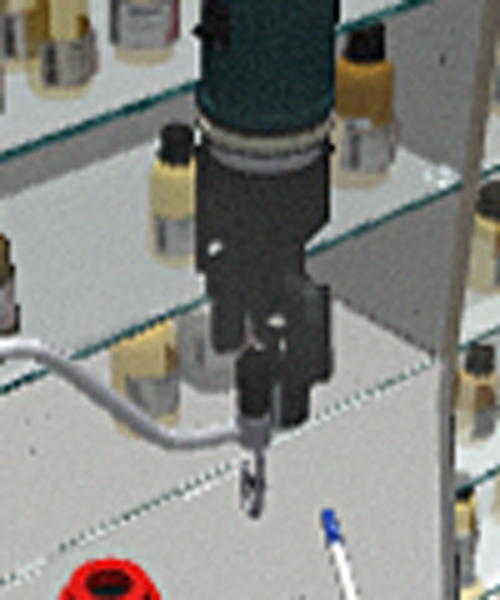

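View pics/top1.png

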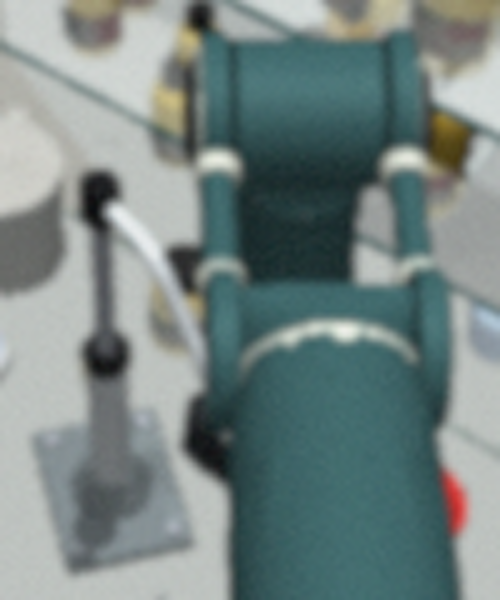

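The knob, at (255,390) in the side crop, stands between the open fingers at (228,320) and (300,360), with the boss and hook below it. Closing now.

```bash
python3 -m creep '[{"slide":[0,0,0],"angular":[0,0,0]},{"slide":[0,0,0],"angular":[0,0,0]},{"slide":[0,0,0],"angular":[0,0,0]},{"slide":[0,0,0],"angular":[0,0,0]},{"slide":[0,0,0],"angular":[0,0,0]}]' 1 45
python3 -m creep '[{"slide":[0,0,0],"angular":[0,0,0]},{"slide":[0,0,0],"angular":[0,0,0]},{"slide":[0,0,0],"angular":[0,0,0]},{"slide":[0,0,0],"angular":[0,0,0]},{"slide":[0,0,0],"angular":[0,0,0]}]'
python3 to.py .4958 -.0596 .502
```

```text
time: 5.78
tool_pos: [0.4966, -0.059, 0.5052]
tcp_rot: [3.052, 0.742, 0.001]
wrist_force: [0.4, 0.2, 0.1]
width: 0.299
time: 6.2
tool_pos: [0.4966, -0.059, 0.5049]
tcp_rot: [3.053, 0.742, 0.001]
wrist_force: [0.0, 0.2, 1.1]
width: 0.263
t 6.2 pos [ 0.4966 -0.059   0.5049] yaw_y -62.69 q6 0.93 z [ 0.001 -0.    -1.   ] shares [-0.04  0.01  0.12] F [0.05 0.16 1.07] w 0.263
```

```bash
cat > jb.py <<'E'
from h import *
from scipy.spatial.transform import Rotation as R
s=bot.read_state(); M=R.from_rotvec(s["tcp_rot"]).as_matrix()
C=np.array([.6727,.0324]); p=s["tool_pos"]; v=C-p[:2]
A=np.arctan2(v[1],v[0]); r=np.hypot(*v); yaw=np.arctan2(M[1,1],M[0,1])
print("t",round(s["time"],2),"pos",p.round(4),"A",A.round(4),"r",r.round(4),"yaw-A",(yaw+np.pi/2-A).round(4),"F",s["wrist_force"].round(2),"tq",s["torque"].round(2),"w",round(s["width"],3))
E
python3 jb.py
python3 -m creep '[{"slide":[0.005,-0.28,0],"angular":[0,0,0.5]},{"slide":[0.005,-0.28,0],"angular":[0,0,0.5]},{"slide":[0.005,-0.28,0],"angular":[0,0,0.5]},{"slide":[0.005,-0.28,0],"angular":[0,0,0.5]}]' >/dev/null
python3 jb.py
```

```text
t 6.2 pos [ 0.4966 -0.059   0.5049] A 0.4788 r 0.1984 yaw-A -0.0021 F [0.05 0.16 1.07] tq [ 0.12 -0.1   0.06] w 0.263
t 6.53 pos [ 0.4855 -0.0331  0.5048] A 0.3364 r 0.1983 yaw-A -0.0012 F [1.53 0.34 1.21] tq [ 0.13 -0.16 -0.02] w 0.267
```

```bash

python3 -m creep '[{"slide":[0.005,-0.28,0],"angular":[0,0,0.5]},{"slide":[0.005,-0.28,0],"angular":[0,0,0.5]},{"slide":[0.005,-0.28,0],"angular":[0,0,0.5]},{"slide":[0.005,-0.28,0],"angular":[0,0,0.5]},{"slide":[0.005,-0.28,0],"angular":[0,0,0.5]}]' >/dev/null
python3 jb.py
python3 -m creep '[{"slide":[0.005,-0.28,0],"angular":[0,0,0.5]},{"slide":[0.005,-0.28,0],"angular":[0,0,0.5]},{"slide":[0.005,-0.28,0],"angular":[0,0,0.5]},{"slide":[0.005,-0.28,0],"angular":[0,0,0.5]}]' >/dev/null
python3 -m creep '[{"slide":[0.005,-0.28,0],"angular":[0,0,0.5]},{"slide":[0.005,-0.28,0],"angular":[0,0,0.5]},{"slide":[0.005,-0.28,0],"angular":[0,0,0.5]},{"slide":[0,0,0],"angular":[0,0,0]}]' >/dev/null
python3 jb.py
```

```text
t 6.95 pos [0.4769 0.0009 0.5049] A 0.1598 r 0.1983 yaw-A 0.001 F [ 1.45 -0.72  0.94] tq [ 0.06 -0.17  0.01] w 0.267
t 7.62 pos [0.4752 0.0501 0.505 ] A -0.0894 r 0.1983 yaw-A 0.0075 F [ 1.97 -0.87  1.25] tq [-0.12 -0.29 -0.13] w 0.271
```

```bash

python3 -m creep '[{"slide":[0,0,0.2],"angular":[0,0,0]},{"slide":[0,0,0.4],"angular":[0,0,0]},{"slide":[0,0,0.4],"angular":[0,0,0]},{"slide":[0,0,0.4],"angular":[0,0,0]},{"slide":[0,0,0.4],"angular":[0,0,0]}]' >/dev/null
python3 jb.py
python3 -m creep '[{"slide":[0,0,0.4],"angular":[0,0,0]},{"slide":[0,0,0.4],"angular":[0,0,0]},{"slide":[0,0,0.4],"angular":[0,0,0]},{"slide":[0,0,0.4],"angular":[0,0,0]},{"slide":[0,0,0.2],"angular":[0,0,0]}]' >/dev/null
python3 jb.py
python3 - <<'E'
from h import *
for n in("side","top"):
    p,d=imaging.read_camera(n); np.savez(f"{n}2.npz",p=p,d=d)
    x0,y0,x1,y1=(240,140,320,245) if n=="side" else (220,140,320,260)
    cv2.imwrite(f"pics/{n}2.png",cv2.resize(p[y0:y1,x0:x1,::-1],None,fx=5.6,fy=5.6,interpolation=cv2.INTER_CUBIC)[:600])
E
```

```text
t 8.03 pos [0.4751 0.0491 0.4587] A -0.0845 r 0.1983 yaw-A 0.0026 F [ 2.74 -0.09  3.78] tq [-0.05 -0.47 -0.04] w 0.264
t 8.45 pos [0.4752 0.0493 0.4136] A -0.0855 r 0.1983 yaw-A 0.0037 F [ 3.95 -0.54  6.79] tq [-0.01 -0.5  -0.07] w 0.264
```

View pics/side2.png

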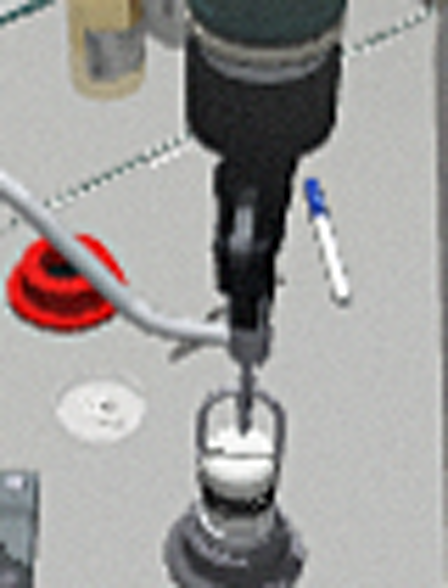

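View pics/top2.png

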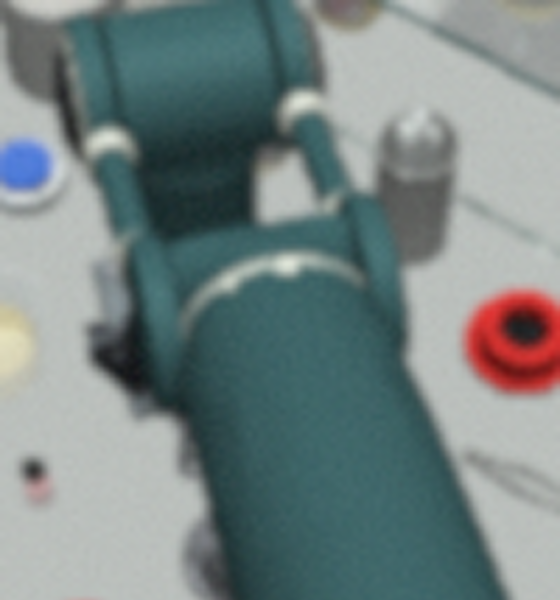

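```bash
python3 - <<'E'
from h import *
A=-.0855; C=np.array([.6727,.0324])
for r in (.1983,.2):
    h=C-r*np.array([np.cos(A),np.sin(A)]); zt=.344-.091-.091
    for dz in(-.014,0,.04,.091-.02): 
        u,v,_=proj("side",[*h,zt+dz]); print(r,h.round(4),dz,round((u-240+.5)*5.6-.5,1),round((v-140+.5)*5.6-.5,1))
for y in (.0185,.0205,.0225):
    u,v,_=proj("side",[.4775,y,.1505]); print("bail",y,round((u-240+.5)*5.6-.5,1),round((v-140+.5)*5.6-.5,1))
p=np.load("side2.npz")["p"]
cv2.imwrite("pics/side2d.png",cv2.resize(p[195:235,265:305,::-1],None,fx=14,fy=14,interpolation=cv2.INTER_CUBIC))
E
```

```text
0.1983 [0.4751 0.0493] -0.014 242.8 429.5
0.1983 [0.4751 0.0493] 0 243.6 412.4
0.1983 [0.4751 0.0493] 0.04 246.2 361.7
0.1983 [0.4751 0.0493] 0.071 248.2 320.7
0.2 [0.4734 0.0495] -0.014 245.7 429.9
0.2 [0.4734 0.0495] 0 246.6 412.7
0.2 [0.4734 0.0495] 0.04 249.2 362.1
0.2 [0.4734 0.0495] 0.071 251.3 321.1
bail 0.0185 241.9 388.3
bail 0.0205 241.7 390.7
bail 0.0225 241.5 393.1
```

View pics/side2d.png

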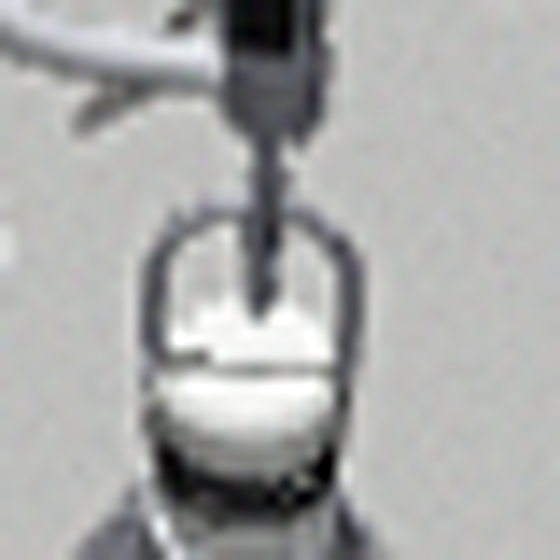

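```bash

python3 -m creep '[{"slide":[0,0,0.3],"angular":[0,0,0]},{"slide":[0,0,0.4],"angular":[0,0,0]},{"slide":[0,0,0.4],"angular":[0,0,0]},{"slide":[0,0,0.4],"angular":[0,0,0]},{"slide":[0,0,0.1],"angular":[0,0,0]}]' >/dev/null
python3 jb.py
python3 - <<'E'
from h import *
for n in("side",):
    p,d=imaging.read_camera(n); np.savez(f"{n}3.npz",p=p,d=d)
    cv2.imwrite("pics/side3.png",cv2.resize(p[180:235,255:310,::-1],None,fx=10,fy=10,interpolation=cv2.INTER_CUBIC))
E
python3 jb.py
```

```text
t 8.97 pos [0.4752 0.0494 0.374 ] A -0.0857 r 0.1982 yaw-A 0.004 F [ 3.08 -0.86  8.23] tq [-0.05 -0.42 -0.06] w 0.267
t 9.02 pos [0.4752 0.0494 0.3741] A -0.0856 r 0.1982 yaw-A 0.0039 F [ 3.03 -0.42  8.05] tq [-0.04 -0.44 -0.06] w 0.269
```

View pics/side3.png

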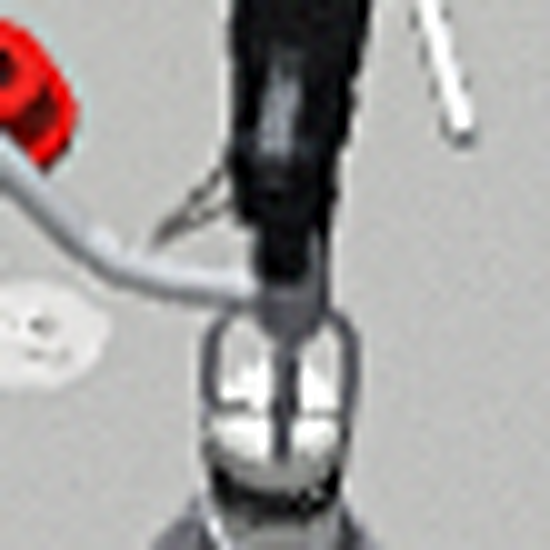

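```bash

python3 -m creep '[{"slide":[0,0.14,0],"angular":[0,0,-0.25]},{"slide":[0,0.14,0],"angular":[0,0,-0.25]},{"slide":[0,0.14,0],"angular":[0,0,-0.25]},{"slide":[0,0.14,0],"angular":[0,0,-0.25]}]' >/dev/null
python3 jb.py
python3 -m creep '[{"slide":[0,0.14,0],"angular":[0,0,-0.25]},{"slide":[0,0.14,0],"angular":[0,0,-0.25]},{"slide":[0,0.14,0],"angular":[0,0,-0.25]},{"slide":[0,0,0],"angular":[0,0,0]}]' >/dev/null
python3 jb.py
python3 - <<'E'
from h import *
for n in("side",):
    p,d=imaging.read_camera(n); np.savez(f"{n}4.npz",p=p,d=d)
    cv2.imwrite("pics/side4.png",cv2.resize(p[185:235,260:310,::-1],None,fx=12,fy=12,interpolation=cv2.INTER_CUBIC))
A=.0365;C=np.array([.6727,.0324]);h=C-.199*np.array([np.cos(A),np.sin(A)])
for z in(-.014,.04): 
    u,v,_=proj("side",[*h,.122+z]);print(h,(u-259.5)*12,(v-184.5)*12)
E
```

```text
t 9.35 pos [0.4744 0.0354 0.3754] A -0.0149 r 0.1983 yaw-A 0.0039 F [ 3.15 -0.52  7.82] tq [ 0.01 -0.3  -0.04] w 0.266
t 9.68 pos [0.4745 0.0246 0.3755] A 0.0395 r 0.1983 yaw-A 0.0013 F [1.88 0.83 8.55] tq [ 0.02 -0.25  0.04] w 0.268
[0.47383254 0.02513811] 285.90457476751703 419.3943793872061
[0.47383254 0.02513811] 293.06230730752486 281.11659642811196
```

View pics/side4.png

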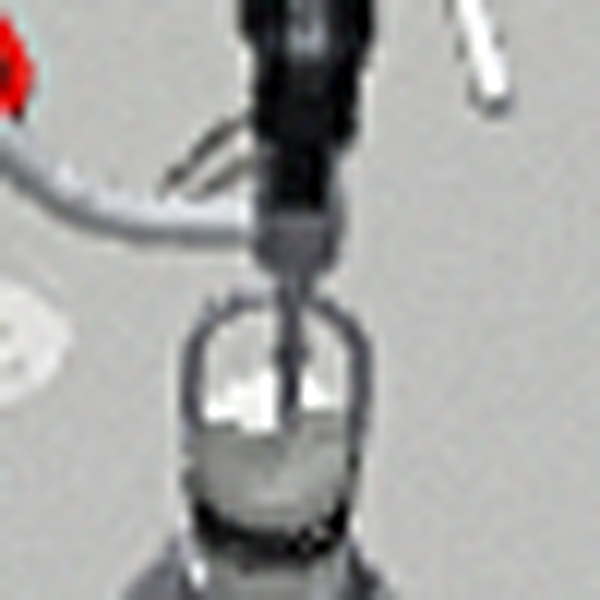

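```bash
python3 - <<'E'
import numpy as np,cv2
for f in("side0","side3","side4"):
    g=cv2.cvtColor(np.load(f+".npz")["p"],cv2.COLOR_RGB2GRAY)
    print(f); print("cols 276..289, rows 204..222"); 
    for r in range(205,223): print(r,g[r,276:291])
E
```

```text
side0
cols 276..289, rows 204..222
205 [181 180 177 180 181 176 182 175 179 178 176 179 179 178 181]
206 [175 180 178 178 179 178 183 182 176 177 179 181 179 178 180]
207 [182 177 175 181 178 178 180 175 184 179 180 180 179 181 181]
208 [176 180 183 177 187 184 189 187 184 182 180 182 178 182 179]
209 [182 172 182 159 184 182 193 182 175 173 165 177 181 179 184]
210 [181 135 152 124 110 116 132 133 119 127 120 142 177 176 179]
211 [156 131 118 126 183 188 185 181 187 189 141 101 151 156 185]
212 [110  99 180 188 181 179 178 180 181 181 185 161  95  82 169]
213 [ 72 153 183 183 179 178 181 177 176 182 182 187 143  78 123]
214 [ 79 185 179 179 176 176 178 178 175 179 180 186 194  96 122]
215 [ 85 182 179 177 173 182 184 182 180 176 175 184 192  97  89]
216 [ 96 180 187 207 201 228 231 230 213 205 188 173 189  94  88]
217 [109 188 204 246 246 244 244 244 244 246 234 199 192  99  88]
218 [108 224 233 239 240 239 240 238 240 240 243 244 196  90  91]
219 [ 99 233 238 229 240 237 240 237 238 239 240 247 207  79 109]
220 [ 94 159 164 165 231 233 230 231 231 233 232 241 213  89 120]
221 [156 
[... 1868 characters left out ...]
196 206 108  73 159 207 177 108  77 176]
213 [ 77 165 196 194 188 194 195  97  72 139 197 203 152  75 111]
214 [ 85 195 197 185 188 196 159  55  65 103 189 196 206 103  91]
215 [ 92 192 193 183 183 202 183  78  69 157 196 194 205  98  91]
216 [100 188 194 207 201 234 252 113  56 226 203 190 202 105  94]
217 [119 197 204 247 249 249 255 113  50 255 241 206 202 112  88]
218 [109 229 233 247 242 244 255 101  72 251 252 226 202 104 100]
219 [100 247 248 241 238 239 252 105 110 141 145 146 157  76 123]
220 [ 86 133 135 134 222 233 234 131 101 149 145 147 142  75 121]
221 [114 122 133 140 142 138 119 127 132 155 131 133 135  89 154]
222 [116 129 135 131 127 128 124 121 154 149 158 167 155  89 172]
```

```bash

python3 -m creep '[{"slide":[0,0.08,0],"angular":[0,0,-0.14]},{"slide":[0,0,-0.1],"angular":[0,0,0]},{"slide":[0,0,-0.1],"angular":[0,0,0]},{"slide":[0,0,-0.1],"angular":[0,0,0]},{"slide":[0,0,-0.1],"angular":[0,0,0]}]' >/dev/null
python3 jb.py
python3 -m creep '[{"slide":[0,0,-0.1],"angular":[0,0,0]},{"slide":[0,0,-0.1],"angular":[0,0,0]}]' >/dev/null
python3 jb.py
python3 -m creep '[{"slide":[0,0,-0.1],"angular":[0,0,0]},{"slide":[0,0,-0.1],"angular":[0,0,0]}]' >/dev/null
python3 jb.py
```

```text
t 10.15 pos [0.4746 0.0229 0.3855] A 0.0477 r 0.1983 yaw-A 0.0025 F [2.38 0.28 6.61] tq [ 0.01 -0.33 -0.04] w 0.265
t 10.32 pos [0.4746 0.023  0.3904] A 0.0475 r 0.1983 yaw-A 0.0027 F [ 2.46 -0.29  6.86] tq [ 0.   -0.38 -0.07] w 0.269
t 10.48 pos [0.4746 0.023  0.3953] A 0.0474 r 0.1983 yaw-A 0.0027 F [ 1.93 -1.03  6.82] tq [ 0.03 -0.37 -0.02] w 0.265
```

```bash

python3 -m creep '[{"slide":[0,0,-0.1],"angular":[0,0,0]},{"slide":[0,0,-0.1],"angular":[0,0,0]}]' >/dev/null
python3 jb.py
python3 -m creep '[{"slide":[0,0,-0.1],"angular":[0,0,0]},{"slide":[0,0,-0.1],"angular":[0,0,0]}]' >/dev/null
python3 jb.py
python3 - <<'E'
from h import *
for n in("side",):
    p,d=imaging.read_camera(n); np.savez(f"{n}5.npz",p=p,d=d)
    cv2.imwrite("pics/side5.png",cv2.resize(p[185:235,260:310,::-1],None,fx=12,fy=12,interpolation=cv2.INTER_CUBIC))
E
python3 jb.py
```

```text
t 10.65 pos [0.4746 0.023  0.4003] A 0.0473 r 0.1983 yaw-A 0.0028 F [ 2.86 -0.51  6.52] tq [ 0.01 -0.29 -0.08] w 0.268
t 10.82 pos [0.4746 0.023  0.4053] A 0.0473 r 0.1984 yaw-A 0.0028 F [ 2.85 -0.62  6.6 ] tq [ 0.04 -0.39 -0.06] w 0.269
t 10.87 pos [0.4746 0.023  0.4058] A 0.0474 r 0.1984 yaw-A 0.0028 F [ 1.13 -0.43  7.18] tq [-0.02 -0.29 -0.03] w 0.268
```

View pics/side5.png

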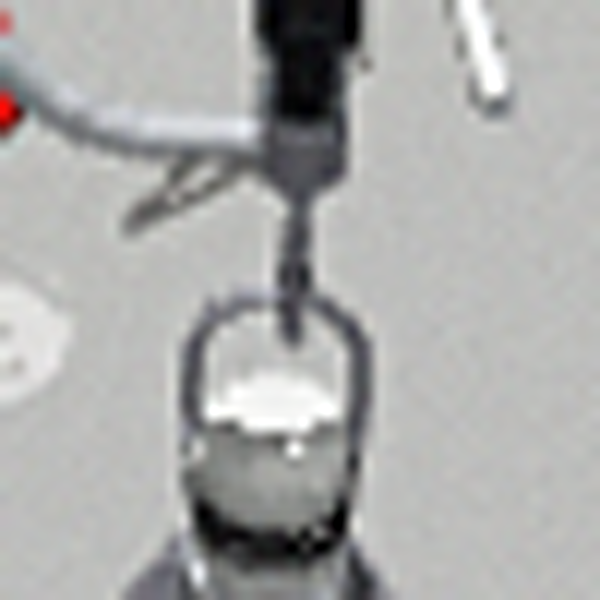

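The crown bar, at (290,300) in the crop, now lies above the hook's underside at (290,338), so it is inside the bowl. I'll centre it a little and lift slowly.

```bash

python3 -m creep '[{"slide":[0,0.08,0],"angular":[0,0,-0.14]},{"slide":[0,0,-0.08],"angular":[0,0,0]},{"slide":[0,0,0],"angular":[0,0,0]},{"slide":[0,0,0],"angular":[0,0,0]}]' >/dev/null
python3 jb.py
python3 -m creep '[{"slide":[0,0,-0.1],"angular":[0,0,0]},{"slide":[0,0,-0.1],"angular":[0,0,0]}]' >/dev/null
python3 jb.py
python3 -m creep '[{"slide":[0,0,-0.1],"angular":[0,0,0]},{"slide":[0,0,-0.1],"angular":[0,0,0]}]' >/dev/null
python3 jb.py
```

```text
t 11.2 pos [0.4747 0.021  0.4072] A 0.0577 r 0.1984 yaw-A 0.0023 F [ 3.17 -0.62  5.61] tq [-0.06 -0.38 -0.05] w 0.266
t 11.37 pos [0.4747 0.021  0.4114] A 0.0575 r 0.1983 yaw-A 0.0024 F [ 5.13 -0.18  1.45] tq [ 0.04 -0.75 -0.08] w 0.261
t 11.53 pos [0.4747 0.021  0.4164] A 0.0575 r 0.1983 yaw-A 0.0024 F [ 6.02 -0.15  1.29] tq [-0.01 -0.77 -0.03] w 0.268
```

```bash

python3 -m creep '[{"slide":[0.02,0,-0.1],"angular":[0,0,0]},{"slide":[0.02,0,-0.1],"angular":[0,0,0]}]' >/dev/null
python3 jb.py
python3 -m creep '[{"slide":[0,0,-0.1],"angular":[0,0,0]},{"slide":[0,0,-0.1],"angular":[0,0,0]}]' >/dev/null
python3 jb.py
python3 - <<'E'
from h import *
for n in("side",):
    p,d=imaging.read_camera(n); np.savez(f"{n}6.npz",p=p,d=d)
    cv2.imwrite("pics/side6.png",cv2.resize(p[185:235,260:310,::-1],None,fx=12,fy=12,interpolation=cv2.INTER_CUBIC))
E
python3 jb.py
```

```text
t 11.7 pos [0.4751 0.021  0.4211] A 0.0575 r 0.1979 yaw-A 0.0025 F [ 2.38 -0.5   1.81] tq [-0.02 -0.36 -0.07] w 0.262
t 11.87 pos [0.4751 0.0211 0.4263] A 0.0574 r 0.1979 yaw-A 0.0026 F [ 2.48 -0.6   0.57] tq [ 0.04 -0.42 -0.01] w 0.263
t 11.92 pos [0.4751 0.021  0.4269] A 0.0574 r 0.1979 yaw-A 0.0026 F [ 1.48 -0.37  2.  ] tq [ 0.03 -0.2  -0.02] w 0.268
```

View pics/side6.png

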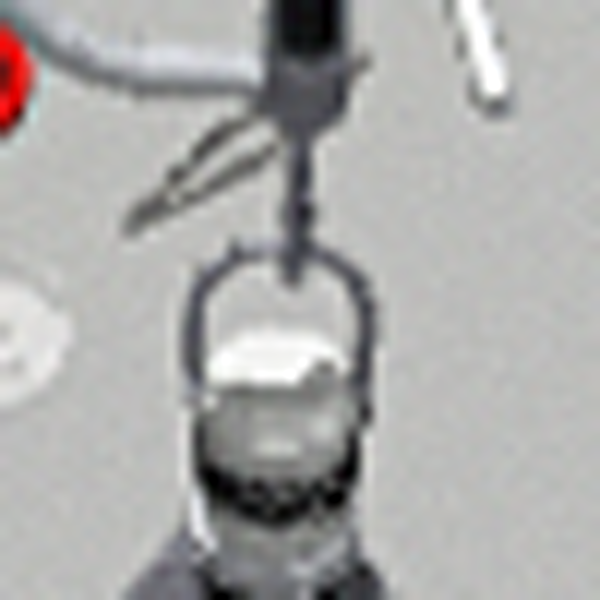

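```bash

python3 -m creep '[{"slide":[0,0,-0.1],"angular":[0,0,0]},{"slide":[0,0,-0.1],"angular":[0,0,0]},{"slide":[0,0,-0.1],"angular":[0,0,0]},{"slide":[0,0,-0.1],"angular":[0,0,0]}]' >/dev/null
python3 jb.py
for i in 1 2 3 4 5 6 7 8 9 10; do python3 -m creep '[{"slide":[0,0,0],"angular":[0,0,0]}]' | grep -E "force|pos"; done
```

```text
t 12.25 pos [0.4751 0.021  0.4367] A 0.0575 r 0.1979 yaw-A 0.0025 F [2.01 0.77 0.02] tq [ 0.05 -0.23 -0.01] w 0.264
tool_pos: [0.4751, 0.021, 0.4371]
wrist_force: [0.7, -0.6, 1.3]
tool_pos: [0.4751, 0.021, 0.4366]
wrist_force: [1.3, 0.0, 0.8]
tool_pos: [0.4751, 0.021, 0.4364]
wrist_force: [0.4, -0.2, 1.2]
tool_pos: [0.4751, 0.021, 0.4364]
wrist_force: [0.5, -0.3, 1.2]
tool_pos: [0.4751, 0.021, 0.4364]
wrist_force: [0.6, -0.7, 1.3]
tool_pos: [0.4751, 0.021, 0.4364]
wrist_force: [-0.3, -0.2, 1.5]
tool_pos: [0.4751, 0.021, 0.4364]
wrist_force: [-1.0, -1.3, 0.5]
tool_pos: [0.4751, 0.021, 0.4364]
wrist_force: [-0.6, -0.1, 1.4]
tool_pos: [0.4751, 0.021, 0.4365]
wrist_force: [-1.0, -0.8, 0.1]
tool_pos: [0.4751, 0.021, 0.4365]
wrist_force: [-1.0, -0.7, 1.5]
```

```bash

python3 -m creep '[{"slide":[0,0,-0.1],"angular":[0,0,0]},{"slide":[0,0,-0.1],"angular":[0,0,0]},{"slide":[0,0,-0.1],"angular":[0,0,0]},{"slide":[0,0,-0.1],"angular":[0,0,0]}]' | grep -E "force|pos"
python3 -m creep '[{"slide":[0,0,-0.1],"angular":[0,0,0]},{"slide":[0,0,-0.1],"angular":[0,0,0]},{"slide":[0,0,-0.1],"angular":[0,0,0]},{"slide":[0,0,-0.06],"angular":[0,0,0]}]' | grep -E "force|pos"
for i in 1 2 3 4 5 6 7 8 9 10 11 12 13 14 15 16 17 18 19 20; do python3 -m creep '[{"slide":[0,0,0],"angular":[0,0,0]}]' | grep -E "force"; done; python3 jb.py
```

```text
tool_pos: [0.4751, 0.021, 0.4469]
wrist_force: [-2.8, 1.1, -0.8]
tool_pos: [0.4751, 0.021, 0.4559]
wrist_force: [-3.4, -0.6, -0.4]
wrist_force: [-3.4, -0.8, 0.2]
wrist_force: [-3.4, -0.5, -1.0]
wrist_force: [-3.6, -0.4, 0.5]
wrist_force: [-3.3, -0.7, 0.4]
wrist_force: [-4.1, -0.3, 0.0]
wrist_force: [-4.3, -0.2, 0.6]
wrist_force: [-4.4, 0.4, -0.5]
wrist_force: [-4.9, 0.0, -0.4]
wrist_force: [-4.7, -1.3, -0.1]
wrist_force: [-5.5, -1.0, -0.9]
wrist_force: [-4.5, -0.4, -0.9]
wrist_force: [-5.6, 0.0, 0.0]
wrist_force: [-5.5, -0.1, -1.1]
wrist_force: [-5.3, -0.6, -0.1]
wrist_force: [-5.8, -1.4, -0.7]
wrist_force: [-5.1, 0.4, 0.9]
wrist_force: [-5.6, 0.1, -1.5]
wrist_force: [-4.5, -0.0, -0.3]
wrist_force: [-5.3, -1.7, -0.4]
wrist_force: [-5.4, -1.6, -0.7]
t 15.42 pos [0.4752 0.021  0.4556] A 0.0576 r 0.1979 yaw-A 0.0024 F [-5.4  -1.58 -0.72] tq [-0.01  0.78 -0.05] w 0.268
```

```bash

python3 -m creep '[{"slide":[-0.04,0,0.04],"angular":[0,0,0]},{"slide":[-0.02,0,0.04],"angular":[0,0,0]},{"slide":[0,0,0],"angular":[0,0,0]},{"slide":[0,0,0],"angular":[0,0,0]}]' | grep -E "force|pos"
for i in 1 2 3 4 5 6 7 8 9 10 11 12 13 14 15 16 17 18 19 20 21 22 23 24 25 26 27 28 29 30 31 32 33 34 35 36 37 38 39 40; do python3 -m creep '[{"slide":[0,0,0],"angular":[0,0,0]}]' >/dev/null; python3 -c "
from workcell import bot
s=bot.read_state(); print(*s['wrist_force'].round(2),s['tool_pos'][2].round(4),s['joint_torque'][1:3].round(2))"; done > f1.txt; sed -n '1~8p' f1.txt; python3 -c "
import numpy as np
a=np.array([[float(x) for x in l.split()[:4]] for l in open('f1.txt')]);print(a.mean(0),a.std(0)/len(a)**.5)"; python3 jb.py
```

```text
tool_pos: [0.4745, 0.0209, 0.4543]
wrist_force: [1.4, 1.0, -0.2]
1.47 -0.02 -0.7 0.4543 [-29.15 -36.6 ]
5.33 0.16 -0.02 0.4542 [-29.22 -35.  ]
4.84 0.21 0.25 0.4542 [-29.21 -35.  ]
5.37 -0.98 -0.53 0.4542 [-29.22 -35.  ]
5.56 -0.08 -0.14 0.4542 [-29.22 -35.  ]
[5.21975 0.1565  0.0315  0.45421] [1.40202304e-01 8.68508420e-02 6.62236268e-02 4.74341649e-06]
t 19.08 pos [0.4744 0.0209 0.4542] A 0.0578 r 0.1986 yaw-A 0.0021 F [6.06 0.07 0.25] tq [ 0.11 -0.86 -0.01] w 0.264
```

```bash

python3 -m creep '[{"slide":[0.025,0,0],"angular":[0,0,0]},{"slide":[0,0,0],"angular":[0,0,0]},{"slide":[0,0,0],"angular":[0,0,0]},{"slide":[0,0,0],"angular":[0,0,0]}]' | grep -E "force|pos"
for i in 1 2 3 4 5 6 7 8 9 10 11 12 13 14 15 16 17 18 19 20 21 22 23 24; do python3 -m creep '[{"slide":[0,0,0],"angular":[0,0,0]}]' >/dev/null; python3 -c "
from workcell import bot
s=bot.read_state(); print(*s['wrist_force'].round(2),s['tool_pos'][2].round(4))"; done > f2.txt; sed -n '1~5p' f2.txt; python3 -c "
import numpy as np
a=np.array([[float(x) for x in l.split()[:4]] for l in open('f2.txt')]);print(a.mean(0),a.std(0)/len(a)**.5)"
python3 - <<'E'
from h import *
for n in("side","top"):
    p,d=imaging.read_camera(n); np.savez(f"{n}7.npz",p=p,d=d)
    x0,y0,x1,y1=(245,160,305,240) if n=="side" else (200,140,320,260)
    k=7 if n=="side" else 5
    cv2.imwrite(f"pics/{n}7.png",cv2.resize(p[y0:y1,x0:x1,::-1],None,fx=k,fy=k,interpolation=cv2.INTER_CUBIC))
E
python3 jb.py
```

```text
tool_pos: [0.4747, 0.021, 0.4538]
wrist_force: [5.1, 0.2, 0.2]
4.97 0.01 -1.08 0.4539
4.47 -0.32 0.19 0.4539
5.25 0.69 0.28 0.4539
4.49 0.01 -0.49 0.4538
6.21 -0.05 -0.17 0.4539
[ 5.05375     0.31166667 -0.05708333  0.453875  ] [1.25052506e-01 7.80572855e-02 9.58269548e-02 8.83883476e-06]
t 21.52 pos [0.4747 0.021  0.4539] A 0.0577 r 0.1983 yaw-A 0.0024 F [ 5.2  -0.76 -0.28] tq [ 0.08 -0.8  -0.03] w 0.27
```

View pics/side7.png

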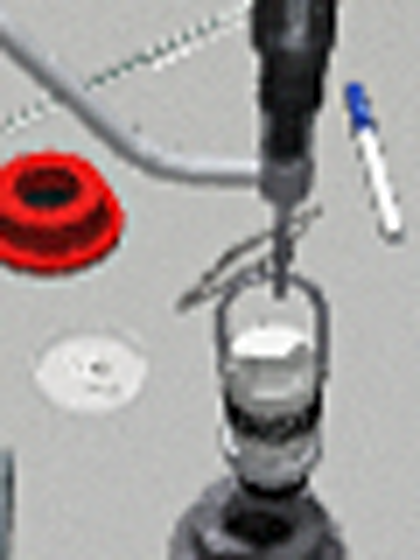

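```bash

python3 -m creep '[{"slide":[0.02,0,0],"angular":[0,0,0]},{"slide":[0,0,0],"angular":[0,0,0]},{"slide":[0,0,0],"angular":[0,0,0]}]' 1 20 | grep -E "force|pos|wid"
python3 jb.py
python3 -m creep '[{"slide":[0,0,0],"angular":[0,0,0]},{"slide":[0,0,0],"angular":[0,0,0]},{"slide":[0,0,0],"angular":[0,0,0]},{"slide":[0,0,0],"angular":[0,0,0]},{"slide":[0,0,0],"angular":[0,0,0]}]' -1 | grep -E "force|pos|wid"
python3 - <<'E'
from h import *
for i in range(2):
    p,d=imaging.read_camera("side"); np.savez(f"side8{i}.npz",p=p,d=d)
    cv2.imwrite(f"pics/side8{i}.png",cv2.resize(p[160:240,245:305,::-1],None,fx=7,fy=7,interpolation=cv2.INTER_CUBIC))
E
```

```text
tool_pos: [0.4749, 0.021, 0.4536]
wrist_force: [4.3, -0.3, 0.3]
width: 0.267
t 21.77 pos [0.4749 0.021  0.4536] A 0.0576 r 0.1981 yaw-A 0.0024 F [ 4.35 -0.34  0.33] tq [ 0.02 -0.6  -0.08] w 0.267
tool_pos: [0.4747, 0.021, 0.4534]
wrist_force: [-0.3, -0.2, 0.4]
width: 0.952
```

View pics/side81.png

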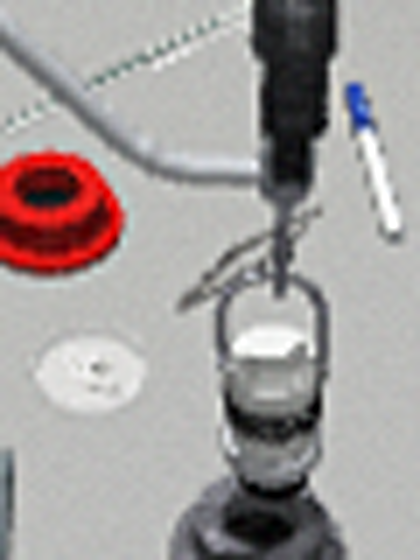

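It hangs at the same place, with the bar at (280,275) as before the release. I'll withdraw straight up and check that it is still.

```bash

python3 -m creep '[{"slide":[0,0,-0.2],"angular":[0,0,0]},{"slide":[0,0,-0.4],"angular":[0,0,0]},{"slide":[0,0,-0.4],"angular":[0,0,0]},{"slide":[0,0,-0.4],"angular":[0,0,0]},{"slide":[0,0,-0.4],"angular":[0,0,0]}]' | grep -E "force|pos|wid"
python3 -m creep '[{"slide":[0,0,-0.4],"angular":[0,0,0]},{"slide":[0,0,-0.4],"angular":[0,0,0]},{"slide":[0,0,-0.4],"angular":[0,0,0]},{"slide":[0,0,-0.4],"angular":[0,0,0]},{"slide":[0,0,0],"angular":[0,0,0]}]' | grep -E "force|pos|wid"
python3 -m creep '[{"slide":[0,0,0],"angular":[0,0,0]},{"slide":[0,0,0],"angular":[0,0,0]},{"slide":[0,0,0],"angular":[0,0,0]},{"slide":[0,0,0],"angular":[0,0,0]},{"slide":[0,0,0],"angular":[0,0,0]}]' >/dev/null
python3 - <<'E'
from h import *
ref=cv2.cvtColor(np.load("side7.npz")["p"],cv2.COLOR_RGB2GRAY)[190:236,270:302].astype(np.float32)
for i in range(6):
    p,d=imaging.read_camera("side")
    g=cv2.cvtColor(p,cv2.COLOR_RGB2GRAY).astype(np.float32)
    if i==0: g0=g[195:225,274:296]
    print(cv2.phaseCorrelate(g0,g[195:225,274:296]),cv2.minMaxLoc(cv2.matchTemplate(g,ref[5:35,4:28],cv2.TM_CCOEFF_NORMED))[1:])
cv2.imwrite("pics/side9.png",cv2.resize(p[140:240,245:305,::-1],None,fx=6,fy=6,interpolation=cv2.INTER_CUBIC))
E
```

```text
tool_pos: [0.4751, 0.021, 0.5006]
wrist_force: [-0.5, -0.1, 0.9]
width: 1.0
tool_pos: [0.4753, 0.021, 0.5417]
wrist_force: [0.2, 0.0, 0.8]
width: 1.003
((0.0, 0.0), 1.0) (0.9849501848220825, (265, 127), (274, 195))
((-0.014503354267095148, 0.002363199230591917), 0.9981193191475338) (0.9839540123939514, (77, 30), (274, 195))
((-0.06370680025744235, -0.04129155602521983), 0.9973155680629943) (0.9845190644264221, (77, 30), (274, 195))
((-0.04004016266590149, -0.03812573760569293), 0.9889027870363659) (0.9850716590881348, (77, 30), (274, 195))
((-0.04313782354282658, 0.01680709495117405), 1.0127891927957535) (0.984467089176178, (77, 30), (274, 195))
((-0.03492206411396559, -0.016015943335057514), 0.997037179602517) (0.9841163754463196, (265, 127), (274, 195))
```

View pics/side9.png

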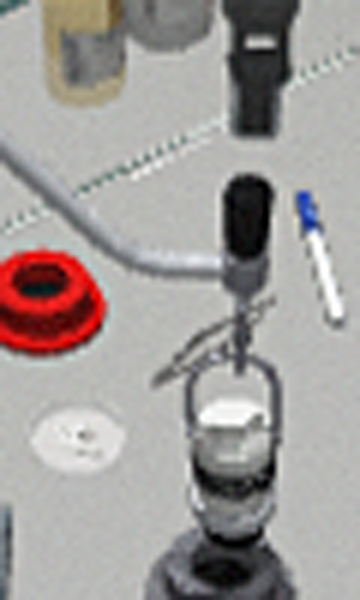

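The knob at (248,215) is free of the fingers at (250,120). The driver hangs motionless and upright in the hook, clear of the rest, so I'm handing in.

```bash
python3 -c "
from workcell import order,bot
print(bot.read_state()['time']); print(order.finish_job())"
```

```text
23.8333
the job is handed in; nothing more can be done
None
```

I hung the driver in the balancer's hook and left it floating about 46 mm above its place in the rest. I handed the job in at 23.8 s; no verdict was reported.

**How it went:** I gripped the knob, swung the hook over the driver and drew it down beside the loop. I brought it in under the crown, let it come up through the gate, and lifted at about 3 cm/s. I let go where the averaged vertical force was zero (0.03 ± 0.07 N, then −0.06 ± 0.10 N).

**Last checks:**
- Over about 0.3 s after I withdrew, the side images shifted by no more than 0.06 px. The driver was still, upright and in the same place as before the release.
- The bar lay in the bowl and the fingers were well clear of the knob.

**What disagreed or was not checked:**
- The first two height estimates for the balance point differed by about 7 mm, so I re-measured in between before letting go.
- A sideways force of about 5 N toward or away from the column stayed in the grip. Small shifts of the tool did not fully remove it. It vanished on release without any visible movement.
- I could not see the gate directly. That it is shut is inferred from the bar's position in the bowl and from the hang.
- I did not measure the bystanders again.

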